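# Set the highlighting board's handle out over the shelf edge

### The job

The colourist wants to take the pink highlighting board by its handle without prying it off the shelf. Push the board with the fingertips, never lifting or tipping it, so that it slides along the grey counter shelf until its whole handle sticks straight out over the shelf's front edge, with the blade's two shoulders flush with that edge and the blade still lying flat on the shelf. Leave the bowls, tube, carton, bottles and brush where they are, and finish clear of everything.

Things in the scene. Friction and masses are not known exactly. Their poses are not given: they have to be found in the camera images.
- shelf: Grey low shelf fixed on the counter: plain slab 460 mm (its x) by 320 mm (its y), top face 100 mm above the counter, no lip, dark steel legs, cartons stored beneath. Origin: centre of its footprint, on the counter; z up. Its front is the long edge at y = -160 mm, facing roughly to the robot's right; only the low brush may lie within 120 mm before it. Turned by up to 0.25 rad.
- shelf_edge (a point): Middle of the shelf's front edge, at the height of the top face (100 mm above the counter); same axes as shelf, so -y points squarely out over the edge and x runs along it.
- board: Pink rigid plastic paddle, loose, flat on the shelf, 6 mm thick, 80-150 g, 250 mm long along its y: blade 160 x 95 mm (corner radius 8), handle 90 x 32 mm towards -y and the shelf's front. Origin: mid-length, underside; handle tip y = -125, shoulders -35, rear edge +125 mm. Starts wholly on the shelf, up to 0.25 rad off square. Slides under about 0.3-2 N.
- board_shoulder (a point): Point of the board mid-width on the line of the two shoulders where the handle meets the blade, at mid-thickness; board axes.
- board_handle_tip (a point): The end of the board's handle, at mid-thickness; board axes.
- board_rear (a point): Middle of the straight rear edge of the blade, the edge opposite the handle, at mid-thickness; board axes. The straight part of this edge is 79 mm wide.
- bowl: Black tint bowl standing on the shelf next to the board, on either side of it: 110 mm across at the rim, 50 mm high, a small grip tab at the rim on its +y side. Origin at the centre of its underside. Leave it alone.
- carton: Lavender colour carton lying on the shelf near its +x end: 40 x 170 x 52 mm high, long axis y. Origin at the centre of its underside. Leave it alone.
- tube: Part-used lavender colour tube with a white cap lying on top of the carton: 40 x 145 x 22 mm high, long axis y, cap to -y. Origin at its underside, mid-length. Leave it alone.
- developer: White developer bottle on the counter, left of the shelf, 82 mm diameter, 235 mm high, pale pink label. Origin at the centre of its underside. Leave it alone.
- developer2: White developer bottle like the other, with a deeper pink label. Leave it alone.
- mixbowl: Second black tint bowl, 110 mm across and 50 mm high, standing on the flat white colour scale at the robot's right. Leave it alone.
- brush: Teal tint brush lying on the counter at the robot's right, 200 x 45 x 10 mm, along its x axis. Leave it alone.

How it is judged:
By the outcome, as a careful person would: the job done as asked, in the order asked, and still so for the second after the job is handed in, with the robot touching nothing.
It also fails if it takes over 35 s, if anything falls off the work surface, if the arm or the gripper's body presses on something with over 40 N, if the wrist force passes 120 N, or if a joint passes its speed limit or range.

### The arm

A 6-joint arm with a two-finger parallel gripper is mounted at the origin on the work surface. World frame = base frame: x ahead of the robot, y to its left, z up, the work surface at z = 0. Lengths are in mm, angles in degrees, forces in N, time in s.
With the tool pointing down it reaches from about 250 to 725 mm from the base axis. Payload 4 kg.
Tool frame: the origin (TCP) lies on the centre line of the jaws, within the pads' length; the fingertips stand 14 mm ahead of it and the grasp point (between the pads) lies 5 mm behind it; z points along the fingers, y is the direction in which the jaws open and shut (so a half turn about z gives the same grasp; the last joint's range is limited). The gripper opens to 85 mm and grips with 20 to 120 N. Pads are 22 mm wide; open, the fingers measure 114 mm over their backs; the gripper's body (76 mm by 85 mm) begins 54 mm behind the grasp point. The pads swing forward as they close: fully open they stand 13 mm farther back than shut.
Start: joints at [72.365, 13.785, 0.286, 76.501, 0, 90], TCP at [151.479, 476.501, 245.306] pointing down, gripper open.
Joint ranges: [-155.79, 155.79], [-60.16, 107.12], [-62.33, 73.08], [-114, 123.19], [-81.49, 82.49], [-180, 180]. Speed limits (degrees/s): [159.86, 159.86, 180, 180, 180, 180].

### API

Orientations are given as a 3x3 rotation matrix whose columns are the frame's x, y, z axes.
In Python, from station import r gives the robot as it stands.
- The arm moves only by the shell command python3 -m creep 'ROWS'. ROWS is text: rows parted by semicolons, each of 5 numbers parted by spaces: the shift along the tool's x, y, z in m, then the turn about the tool's z in degrees, then the opening, from -1 (shut) to 1 (fully open). A call has 1 to 10 rows; each row is the pose to reach, as a shift and turn from the pose commanded when the call began, along the tool's axes at that moment; what a row does not reach only later rows make up. A row lasts 1/10 s, in which the tool goes at most 50 mm and 8.59 degrees, less where a joint would pass 70% of its speed; a pose out of reach is approached as far as the arm can. A call with a gripper value outside its range is refused whole. The fingers move at their own pace and stop on an object; the grip force is fixed at half the most. Time passes only in rows, so rows that repeat a pose let the fingers close. It gives the time, the measured TCP pose, the force and the opening at its end, in the units of the state.
- r.get_state(): the state, without advancing time (a new reading comes with each control period).
- r.camera(name): name is "side" or "top" or "wrist"; returns a dict with "color" (400x640x3 uint8, red, green, blue), "depth" (400x640 float32, mm along the optical axis (not along the pixel's ray), 0 where there is no reading), "fx", "fy", "cx", "cy" (pixels), "position" and "attitude" of the camera in the world. Camera axes: x right, y down, z forward; pixel columns grow to the right and rows downward; lengths in mm; the calibration is good to about 2 mm. A picture is of the moment at which its call begins.
- r.job_done(): hands the job in, once; it reports no verdict.
The state is a dict: "t": time; "q": joint angles; "dq": joint speeds; "tau": joint torques, N m; "position": TCP position; "ee_rot": TCP orientation; "wrist_force": force on the tool from outside, world axes, zero at the start; "moment": the same for the moment, N m; "grip_width": opening from 0.0 (shut) to 1.0 (fully open).
Only numpy, scipy, OpenCV 4.12 (cv2) and the standard library are available. Lean on these libraries where they do the work, as an engineer would, in place of code of your own. Each camera call takes 0.05 s, during which the arm holds its last target. There are 200 camera calls.

## Working session

There is one attempt and no reset: what is moved stays moved. The work goes in short steps, Python scripts to look and compute and a shell command to move; the robot and the scene stay as the last step left them, time stands still between calls to the robot, and variables do not carry over. Pictures are saved under pics/ and viewed, about 8 in all and at most 12, crops included, and the job is handed in when it is done.

```bash
mkdir -p pics; cat > h.py <<'E'
import numpy as np, cv2
from station import r
def shot(n,f=None):
    c=r.camera(n)
    if f: cv2.imwrite('pics/'+f,cv2.cvtColor(c['color'],cv2.COLOR_RGB2BGR))
    return c
def ray(c,uv,z):
    uv=np.atleast_2d(uv).astype(float)
    d=np.c_[(uv[:,0]-c['cx'])/c['fx'],(uv[:,1]-c['cy'])/c['fy'],np.ones(len(uv))]@np.array(c['attitude']).T
    p=np.array(c['position']); return p+d*((z-p[2])/d[:,2])[:,None]
E
python3 - <<'E'
from h import *
for n in ('top','side'):
    c=shot(n,n+'1.png'); print(n,c['position'],np.round(c['attitude'],3).tolist(),c['fx'],c['cx'],c['cy'])
s=r.get_state();print(s['t'],s['position'],np.round(s['ee_rot'],3).tolist(),s['grip_width'])
E
```

```text
top [ 447.01340006  -38.26939512 1266.79926242] [[-0.001, -0.994, 0.111], [-1.0, 0.001, 0.001], [-0.001, -0.111, -0.994]] 384.9103179378317 325.3679753835118 190.15883948086366
side [ 483.45473272 -948.16247677  949.21636432] [[0.996, -0.048, 0.075], [-0.087, -0.668, 0.739], [0.015, -0.743, -0.669]] 375.73375756099165 322.3855533729545 207.7239279702809
0.1 [151.29914397 475.98644959 244.50522942] [[-0.953, 0.303, -0.001], [0.303, 0.953, -0.002], [-0.0, -0.002, -1.0]] 0.9978568259851317
```

View pics/top1.png

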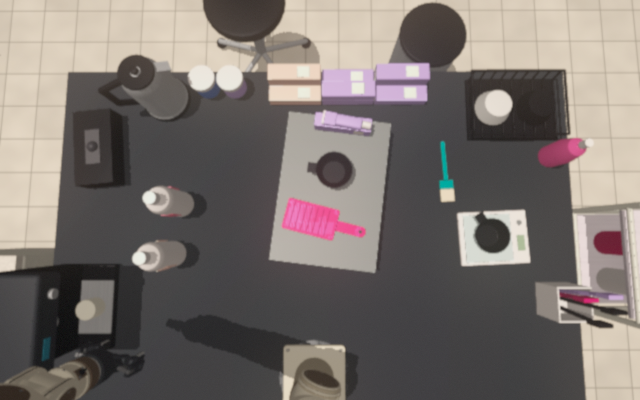

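View pics/side1.png

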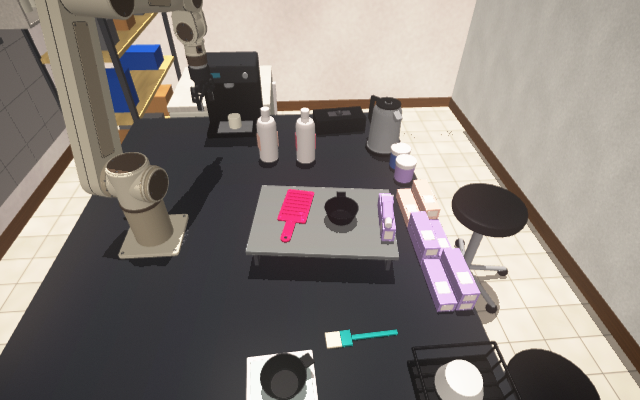

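Top view: the board's blade is at about (283–338, 200–238) and its handle tip at (365,232). The bowl is at (334,170), and the shelf corners are at about (290,112), (391,123), (376,271) and (270,260). The side view agrees; the bottles stand well to the left.

```bash
cat >> h.py <<'E'
def big(m):
    cs,_=cv2.findContours(m.astype(np.uint8),cv2.RETR_EXTERNAL,cv2.CHAIN_APPROX_NONE)
    return max(cs,key=cv2.contourArea)
def masks(c,roi):
    hsv=cv2.cvtColor(c['color'],cv2.COLOR_RGB2HSV).astype(int); H,S,V=hsv[...,0],hsv[...,1],hsv[...,2]
    R=np.zeros(H.shape,bool); R[roi[1]:roi[3],roi[0]:roi[2]]=1
    return R&(H>155)&(S>130)&(V>110), R&(S<50)&(V>75)
def fit(P):
    vx,vy,x,y=cv2.fitLine(P[:,:2].astype(np.float32),cv2.DIST_HUBER,0,.01,.01).ravel(); return np.array([x,y]),np.array([vx,vy])
def measure(n,roi):
    c=shot(n); pk,gr=masks(c,roi)
    # shelf from the hull of grey+pink
    hull=cv2.convexHull(big(cv2.morphologyEx((gr|pk).astype(np.uint8),cv2.MORPH_OPEN,np.ones((3,3)))))
    G=ray(c,hull[:,0],100)
    print(n,'shelf rect',cv2.minAreaRect(G[:,:2].astype(np.float32)))
    B=ray(c,big(pk)[:,0],106)[:,:2]
    rc=cv2.minAreaRect(B.astype(np.float32)); print('board rect',rc)
    return c,pk,gr,G,B
E
python3 - <<'E'
from h import *
for n,roi in (('top',(262,105,400,280)),('side',(240,180,402,262))):
    c,pk,gr,G,B=measure(n,roi)
    print(np.round(cv2.boxPoints(cv2.minAreaRect(G[:,:2].astype(np.float32)))).tolist())
    v=np.argwhere(pk)[:,::-1]; P=ray(c,v,106)[:,:2]
    o,d=fit(P)
    if d[1]>0:d=-d   # handle dir -y
    s=(B-o)@d; n_=np.array([-d[1],d[0]]); w=(B-o)@n_
    print('axis',d,'deg',np.degrees(np.arctan2(d[1],d[0])),'s',s.min(),s.max(),'tip',o+d*s.max(),'rear',o+d*s.min(), 'w',w.min(),w.max())
    im=c['color'].copy(); im[pk]=[0,255,0]
    cv2.imwrite(f'pics/m_{n}.png',im[...,::-1])
    # bowl: dark mask rim z=150
E
```

```text
top shelf rect ((578.166259765625, -53.61366271972656), (428.4324645996094, 533.817138671875), 89.91085052490234)
board rect ((479.2530212402344, -35.50810241699219), (244.1211395263672, 90.82669067382812), 75.2884521484375)
[[311.0, -267.0], [845.0, -268.0], [845.0, 160.0], [312.0, 161.0]]
axis [-0.28171754 -0.9594974 ] deg -106.36273 s -126.0287752450191 118.83318593605865 tip [ 446.25719595 -153.0160808 ] rear [515.23910501  81.9283324 ] w -49.23332646846792 44.455832480284585
side shelf rect ((601.2760009765625, -38.14788818359375), (384.51580810546875, 505.3464050292969), 82.70197296142578)
board rect ((478.8160400390625, -38.70079040527344), (251.4173126220703, 95.24811553955078), 75.29167175292969)
[[326.0, -197.0], [827.0, -261.0], [876.0, 120.0], [375.0, 185.0]]
axis [-0.25173488 -0.9677962 ] deg -104.5802 s -125.83754466995973 125.4871603535724 tip [ 447.16666897 -160.34654859] rear [510.43386408  82.88454752] w -47.618413811288605 47.7720564894662
```

```bash
python3 - <<'E'
from h import *
for n,roi,row in (('top',(262,105,400,280),190),('side',(240,180,402,262),245)):
    c=shot(n); hsv=cv2.cvtColor(c['color'],cv2.COLOR_RGB2HSV)
    pk,_=masks(c,roi)
    R=np.zeros(pk.shape,np.uint8); x0,y0,x1,y1=roi; R[y0:y1,x0:x1]=1
    v=cv2.GaussianBlur(hsv[...,2],(3,3),0)
    t,_=cv2.threshold(v[y0:y1,x0:x1].reshape(-1,1),0,255,cv2.THRESH_OTSU); print(n,t,v[row,x0:x1:8])
    m=R*(v>t)*((hsv[...,1]<60)|pk)
    ct=big(cv2.morphologyEx(m.astype(np.uint8),cv2.MORPH_OPEN,np.ones((5,5))))
    G=ray(c,ct[:,0],100)[:,:2].astype(np.float32); rc=cv2.minAreaRect(G)
    print(rc,np.round(cv2.boxPoints(rc)).tolist())
    # front edge line: points nearest -y side
    bp=cv2.boxPoints(rc); ang=np.arctan2(*(lambda e:(e[1],e[0]))(bp[np.argmax(bp[:,0])]-bp[np.argmin(bp[:,1])]))
    th=np.radians(rc[2] if rc[2]<45 else rc[2]-90); X=np.array([np.cos(th),np.sin(th)]);Y=np.array([-X[1],X[0]])
    q=(G-rc[0])@np.c_[X,Y]; k=(q[:,1]<-140)&(abs(q[:,0])<200)
    o,d=fit(G[k]); print('front',o,d,np.degrees(np.arctan2(d[1],d[0])) ,k.sum(), (G[k]-o)@[-d[1],d[0]]@((G[k]-o)@[-d[1],d[0]])/k.sum())
E
```

```text
top 132.0 [ 80  80 137 180 180 179 179 178 177 159 164 173 171 169 167 163  77  76]
((586.8864135742188, -54.110626220703125), (320.4938049316406, 477.9102783203125), 83.00881958007812) [[330.0, -184.0], [805.0, -242.0], [844.0, 76.0], [369.0, 134.0]]
front [ 563.03455 -211.03293] [ 0.9925807  -0.12158765] -6.983739 130 0.7616456838754507
side 124.0 [ 63 172 169 170 170 171 170 171 171 170 171 171 170 171 170 170 171 172
 169 169  75]
((583.4122924804688, -58.04640197753906), (320.00018310546875, 469.0440368652344), 82.7690200805664) [[331.0, -187.0], [796.0, -246.0], [836.0, 71.0], [371.0, 130.0]]
front [ 562.7425  -213.69308] [ 0.9920397 -0.1259258] -7.234221 135 1.492159582067419
```

Board pose: yaw −104.6° along the handle, centre at about (479,−38), size 251×95 ✓. Shelf: front edge at −7.1° through (563,−212), size 320×469 (460 expected). The push needed is about 128 mm plus a +7.5° turn. Next I'll check bowl and bottle clearance and work out the first move.

```bash
cat >> h.py <<'E'
th=np.radians(-7.1); X=np.array([np.cos(th),np.sin(th)]);Y=np.array([-X[1],X[0]]); E0=np.array([563,-212.3])+X*((np.array([582,-56])-[563,-212.3])@X)
def S(p): p=np.atleast_2d(p)[:,:2]; return np.round((p-E0)@np.c_[X,Y],1)
def totool(p):
    s=r.get_state(); return np.round(np.array(s['ee_rot']).T@(np.array(p)-s['position']),1)
E
python3 - <<'E'
from h import *
print('E0',E0,'board c/tip/rear/shoulder',S([[478.8,-38],[447,-160],[511,83],[470,-72]]).tolist())
for n,roi in (('top',(305,145,362,195)),('side',(318,185,364,232))):
    c=shot(n); v=cv2.cvtColor(c['color'],cv2.COLOR_RGB2HSV); x0,y0,x1,y1=roi
    m=np.zeros(v.shape[:2],bool); m[y0:y1,x0:x1]=v[y0:y1,x0:x1,2]<100
    ct=big(m)[:,0]; P=ray(c,ct,150); print(n,'bowl rim', P[:,:2].min(0),P[:,:2].max(0), S(P).min(0),S(P).max(0))
c=shot('top')
print('bottles',ray(c,[[150,198],[139,257]],235)[:,:2])
print('tool shift to start', totool([520,104,330]), totool([520,104,130]))
E
```

```text
E0 [ 562.53895862 -212.24257426] board c/tip/rear/shoulder [[-104.6, 162.6], [-121.1, 37.6], [-87.6, 286.6], [-109.2, 127.7]]
top bowl rim [ 580.79131602 -116.09411523] [684.87703675  13.2802476 ] [ -1.4 103. ] [103.3 233.4]
side bowl rim [ 571.67610596 -173.67685932] [685.20920065   9.30227014] [-3.3 45.4] [102.3 229.4]
bottles [[541.49874921 434.38855262]
 [384.75190667 455.80186802]]
tool shift to start [-464.  -243.3  -84.7] [-464.  -243.3  115.3]
```

```bash
python3 - <<'E'
from h import *
p=E0-98*X+310*Y; print(p,totool([*p,340]))
E
```

```text
[503.60688649 107.4932712 ] [-447.4 -244.9  -94.7]
```

```bash
python3 -m creep '0 0 -0.05 0 0; 0 0 -0.095 5 0; -0.04 -0.022 -0.095 13 0; -0.08 -0.044 -0.095 21 0; -0.12 -0.066 -0.095 29 0; -0.16 -0.088 -0.095 37 0; -0.2 -0.11 -0.095 45 0; -0.24 -0.132 -0.095 53 0; -0.28 -0.154 -0.095 61 0; -0.32 -0.176 -0.095 69 0'
python3 - <<'E'
from h import *
p=E0-98*X+310*Y; s=r.get_state(); R=np.array(s['ee_rot']); print(totool([*p,130]),np.degrees(np.arctan2(R[1,1],R[0,1])),np.round(R,3).tolist(),s['q'])
E
```

```text
t: 1.45
position: [404.1, 210.3, 340.6]
ee_rot: [[-0.053, 0.999, 0.001], [0.999, 0.053, 0.0], [0.0, 0.001, -1.0]]
wrist_force: [0.6, 0.5, 0.4]
grip_width: 0.498
[-108.    93.8  210.6] 3.034288132528375 [[-0.053, 0.999, 0.001], [0.999, 0.053, 0.0], [0.0, 0.001, -1.0]] [2.74851463e+01 7.42565855e+00 6.49123216e+00 8.90178491e+01
 6.52206160e-03 1.14450852e+02]
```

```bash
python3 -m creep '-0.037 0.032 0.0 5 0; -0.074 0.064 0.0 10.5 0; -0.108 0.094 0.01 10.5 0; -0.108 0.094 0.06 10.5 0; -0.108 0.094 0.11 10.5 0; -0.108 0.094 0.15 10.5 0; -0.108 0.094 0.19 10.5 0; -0.108 0.094 0.19 10.5 0; -0.108 0.094 0.19 10.5 0'
python3 - <<'E'
from h import *
s=r.get_state(); R=np.array(s['ee_rot']); print(S(s['position']),s['position'],np.degrees(np.arctan2(R[1,1],R[0,1])),s['q'])
w=shot('wrist','w1.png'); shot('side','s2.png')
E
python3 -c "
import cv2;a=cv2.imread('pics/w1.png');b=cv2.imread('pics/s2.png')[150:290,220:420]
b=cv2.resize(b,(571,400));a=a;cv2.imwrite('pics/v2.png',cv2.resize(cv2.hconcat([a,b]),(800,264)))"
```

```text
t: 2.35
position: [503.2, 109.5, 150.7]
ee_rot: [[0.124, 0.992, -0.001], [0.992, -0.124, -0.0], [-0.0, -0.001, -1.0]]
wrist_force: [0.4, -0.1, 0.7]
grip_width: 0.501
[[-98.7 311.9]] [503.19793673 109.50670453 150.66900862] -7.13662603179702 [ 1.22768753e+01  1.90071784e+01 -7.17798030e+00  6.38804100e+01
  8.77757781e-04  1.09413490e+02]
```

View pics/v2.png

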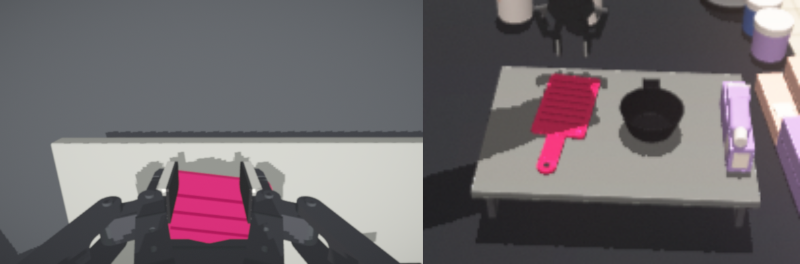

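The board's rear edge shows between the fingers in the wrist view, and the side view shows the tips behind and above the board. I'll measure the rear edge with the wrist camera before descending.

```bash
python3 - <<'E'
from h import *
w=shot('wrist'); pk,_=masks(w,(150,200,480,400)); s=r.get_state()
pts=[]
for u in range(290,385,8):
    v=np.flatnonzero(pk[:,u]); 
    if len(v): pts.append((u,v[0]))
print(w['position'],pts); print(S(ray(w,pts,106)).tolist())
A=np.array(w['attitude'])
for q in ([*(s['position'][:2]),s['position'][2]-14],):
    k=A.T@(np.array(q)-w['position']); print(k[:2]/k[2]*w['fx']+[w['cx'],w['cy']])
# shelf rear edge
print(S(ray(w,[[150,214],[400,212]],100)).tolist())
E
```

```text
[514.43579651 186.15964716 280.89651662] [(290, np.int64(261)), (298, np.int64(262)), (306, np.int64(262)), (314, np.int64(263)), (322, np.int64(264)), (330, np.int64(265)), (338, np.int64(266)), (346, np.int64(267)), (354, np.int64(268)), (362, np.int64(269)), (370, np.int64(316)), (378, np.int64(339))]
[[-111.0, 295.4], [-106.5, 294.7], [-101.9, 294.7], [-97.3, 294.0], [-92.7, 293.4], [-88.0, 292.7], [-83.4, 292.0], [-78.8, 291.4], [-74.1, 290.7], [-69.5, 290.0], [-63.3, 257.9], [-57.6, 241.0]]
[315.40421266 261.73259779]
[[-190.0, 322.1], [-48.4, 322.9]]
```

```bash
python3 -m creep '0.005 0 0 0 0; 0.005 0 0.02 0 0; 0.005 0 0.029 0 0; 0.005 0 0.029 0 0'; for i in 1; do :; done; python3 -m creep '0 0 0.002 0 0; 0 0 0.002 0 0'; python3 -m creep '0 0 0.002 0 0; 0 0 0.002 0 0'
```

```text
t: 2.9
position: [503.1, 114.6, 120.6]
ee_rot: [[0.124, 0.992, -0.002], [0.992, -0.124, -0.0], [-0.001, -0.002, -1.0]]
wrist_force: [0.1, 0.7, -0.1]
grip_width: 0.502
t: 3.1
position: [504.3, 114.6, 119.8]
ee_rot: [[0.124, 0.992, 0.001], [0.992, -0.124, 0.0], [0.0, 0.001, -1.0]]
wrist_force: [-0.3, -0.5, 0.1]
grip_width: 0.5
t: 3.3
position: [504.0, 114.5, 117.4]
ee_rot: [[0.124, 0.992, 0.0], [0.992, -0.124, 0.0], [0.0, 0.0, -1.0]]
wrist_force: [0.6, -0.6, -0.1]
grip_width: 0.5
```

```bash
python3 -m creep '0 0 0.002 0 0; 0 0 0.002 0 0'; python3 -m creep '0 0 0.0015 0 0; 0 0 0.0015 0 0'
```

```text
t: 3.5
position: [503.8, 114.4, 115.1]
ee_rot: [[0.124, 0.992, -0.0], [0.992, -0.124, -0.0], [-0.0, -0.0, -1.0]]
wrist_force: [-0.7, -0.1, 0.7]
grip_width: 0.5
t: 3.7
position: [503.7, 114.5, 113.6]
ee_rot: [[0.124, 0.992, -0.0], [0.992, -0.124, -0.0], [-0.0, -0.0, -1.0]]
wrist_force: [-0.3, 0.3, -0.1]
grip_width: 0.499
```

```bash
python3 - <<'E'
from h import *
c=shot('wrist','w3.png'); print(r.get_state()['wrist_force'])
c=c['color'][180:360,180:460]; cv2.imwrite('pics/w3c.png',cv2.resize(c[...,::-1],(800,514)))
E
```

```text
[-0.06405693  0.41686841 -0.48212105]
```

View pics/w3c.png

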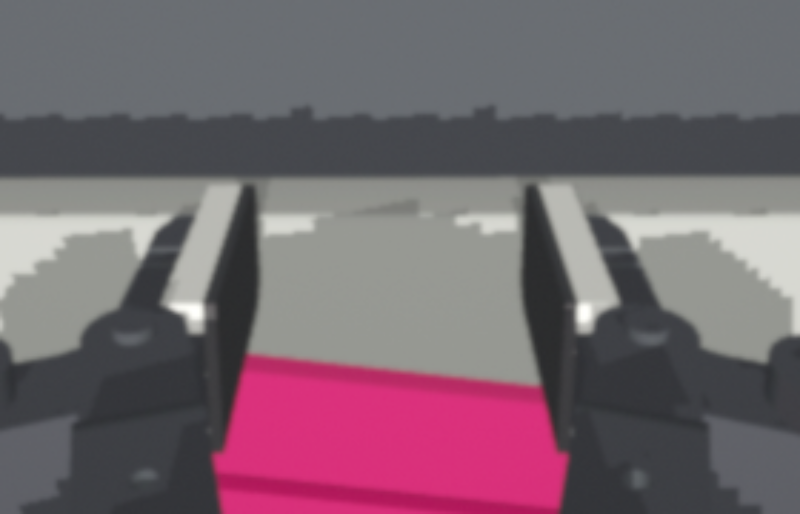

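The tips stand just behind the board's rear edge, free of it and close to the shelf. I'll keep feeling down for contact.

```bash
python3 -m creep '0 0 0.0015 0 0; 0 0 0.0015 0 0'; python3 -m creep '0 0 0.0015 0 0; 0 0 0.0015 0 0'
```

```text
t: 3.95
position: [504.0, 114.5, 112.3]
ee_rot: [[0.124, 0.992, 0.0], [0.992, -0.124, -0.0], [-0.0, 0.0, -1.0]]
wrist_force: [0.8, 0.7, -0.3]
grip_width: 0.498
t: 4.15
position: [504.0, 114.5, 112.2]
ee_rot: [[0.124, 0.992, 0.001], [0.992, -0.124, 0.0], [0.0, 0.001, -1.0]]
wrist_force: [-2.9, -0.8, 8.6]
grip_width: 0.5
```

```bash
python3 -m creep '0 0 -0.0037 0 0; 0 0 -0.0037 0 0; -0.008 0 -0.0037 0 0; -0.014 0 -0.0037 0 0; -0.02 0 -0.0037 0 0; -0.028 0 -0.0037 0 0; -0.036 0 -0.0037 0 0; -0.044 0 -0.0037 0 0; -0.052 0 -0.0037 0 0; -0.06 0 -0.0037 0 0'
python3 - <<'E'
from h import *
s=r.get_state(); print(S(s['position']))
w=shot('wrist','w4.png'); pk,_=masks(w,(150,200,480,400))
pts=[(u,np.flatnonzero(pk[:,u])[0]) for u in range(280,360,12) if pk[:,u].any()]; print(pts,S(ray(w,pts,106)).tolist())
a=w['color'][180:360,180:460]; b=shot('side')['color'][160:290,220:420]
cv2.imwrite('pics/v4.png',np.hstack([cv2.resize(a,(400,257)),cv2.resize(b,(400,257))])[...,::-1])
E
```

```text
t: 5.15
position: [496.3, 54.2, 114.5]
ee_rot: [[0.124, 0.992, -0.0], [0.992, -0.124, -0.0], [-0.0, -0.0, -1.0]]
wrist_force: [-0.6, 1.8, -0.1]
grip_width: 0.497
[[-98.6 256.2]]
[(280, np.int64(282)), (292, np.int64(283)), (304, np.int64(283)), (316, np.int64(283)), (328, np.int64(284)), (340, np.int64(284)), (352, np.int64(285))] [[-114.7, 248.8], [-109.3, 248.2], [-103.8, 248.2], [-98.3, 248.2], [-92.8, 247.7], [-87.3, 247.7], [-81.8, 247.2]]
```

View pics/v4.png

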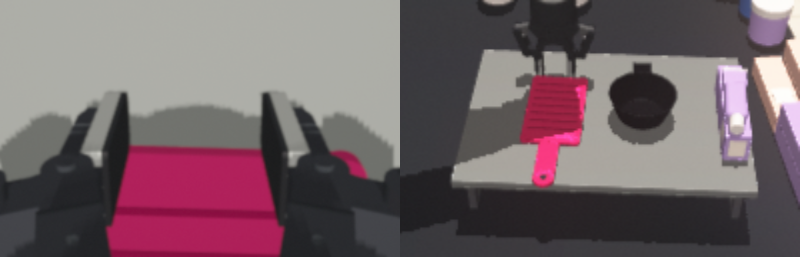

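Both tips now bear on the rear edge and the board is nearly square, still flat on the shelf with the bowl untouched. Continuing the push.

```bash
python3 -m creep '-0.008 0 0 0 0; -0.016 0 0 0 0; -0.024 0 0 0 0; -0.032 0 0 0 0; -0.04 0 0 0 0; -0.048 0 0 0 0; -0.056 0 0 0 0; -0.064 0 0 0 0; -0.072 0 0 0 0; -0.072 0 0 0 0'
cat >> h.py <<'E'
def check(n='side',f=None):
    c=shot(n); x0,y0,x1,y1=(230,170,410,300) if n=='side' else (255,100,420,290)
    pk,_=masks(c,(x0,y0,x1,y1)); hsv=cv2.cvtColor(c['color'],cv2.COLOR_RGB2HSV)
    v=cv2.GaussianBlur(hsv[...,2],(3,3),0); g=(v>125)&(hsv[...,1]<60)
    # shelf front edge: last/first grey pixel columnwise, world points at z=100
    ct=big(cv2.morphologyEx((g*np.pad(np.ones((y1-y0,x1-x0),np.uint8),((y0,400-y1),(x0,640-x1)))).astype(np.uint8),cv2.MORPH_OPEN,np.ones((5,5))))
    G=ray(c,ct[:,0],100)[:,:2]; q=S(G); k=(abs(q[:,1])<12)&(q[:,0]>-30)&(q[:,0]<190); o,d=fit(G[k]); d=d*np.sign(d[0])
    print(n,'edge deg',np.degrees(np.arctan2(d[1],d[0])),'y_s offset',((q[k,1]).mean()).round(1))
    n2=np.array([-d[1],d[0]])
    B=ray(c,big(pk)[:,0],106)[:,:2]; e=np.c_[(B-o)@d,(B-o)@n2]
    R=cv2.minAreaRect(e.astype(np.float32)); print(' board rect wrt edge',np.round(R[0],1),np.round(R[1],1),round(R[2],1))
    m=e[:,0].min(); tip=e[:,1].min()
    print(' tip y',tip.round(1),'rear y',e[:,1].max().round(1))
    # handle sides
    h=e[(e[:,1]>tip+15)&(e[:,1]<tip+75)]; mid=np.median(h[:,0])
    for sd in(-1,1):
        z=h[np.sign(h[:,0]-mid)==sd]; p=np.polyfit(z[:,1],z[:,0],1); print('  handle side',sd,'skew deg',np.degrees(p[0]).round(2),'x',z[:,0].mean().round(1))
    for sd in(-1,1):
        b=e[(sd*(e[:,0]-mid)>22)&(sd*(e[:,0]-mid)<36)&(e[:,1]<tip+120)]
        if len(b): print('  shoulder',sd,np.median(b[:,1]).round(2),len(b))
    if f: cv2.imwrite('pics/'+f,cv2.resize(c['color'][y0:y1,x0:x1],None,fx=4,fy=4)[...,::-1])
    return c
E
python3 - <<'E'
from h import *
s=r.get_state(); print(S(s['position']))
for n in('side','top'): check(n)
E
```

```text
t: 6.25
position: [487.3, -17.7, 114.5]
ee_rot: [[0.126, 0.992, -0.0], [0.992, -0.126, -0.001], [-0.001, -0.0, -1.0]]
wrist_force: [-0.6, -0.2, -0.4]
grip_width: 0.502
[[-98.7 183.8]]
side edge deg -7.157876 y_s offset -1.3
 board rect wrt edge [-171.3   44.2] [251.3  94.8] 89.6
 tip y -81.4 rear y 170.1
  handle side -1 skew deg 0.49 x -186.6
  handle side 1 skew deg 0.42 x -156.1
  shoulder -1 7.19 5
  shoulder 1 10.05 5
top edge deg -7.0317144 y_s offset 1.0
 board rect wrt edge [-167.2   22.3] [ 91.7 205.1] 0.2
 tip y -80.3 rear y 125.0
  handle side -1 skew deg -0.1 x -184.7
  handle side 1 skew deg 1.07 x -150.5
  shoulder -1 13.7 5
  shoulder 1 13.98 4
```

```bash
python3 -m creep '-0.002 0 0 0 0; -0.004 0 0 0 0; -0.006 0 0 0 0; -0.0075 0 0 0 0; -0.0075 0 0 0 0; -0.0075 0 0 0 0'
python3 - <<'E'
from h import *
s=r.get_state(); print(S(s['position']))
check('side','s5.png'); check('top')
E
```

```text
t: 6.95
position: [486.5, -24.0, 114.5]
ee_rot: [[0.124, 0.992, -0.0], [0.992, -0.124, -0.0], [-0.0, -0.0, -1.0]]
wrist_force: [-0.1, -0.4, 0.9]
grip_width: 0.501
[[-98.7 177.4]]
side edge deg -7.157876 y_s offset -1.3
 board rect wrt edge [-171.2   38.3] [ 94.5 253. ] 0.0
 tip y -88.2 rear y 164.8
  handle side -1 skew deg 1.41 x -187.1
  handle side 1 skew deg 0.68 x -156.2
  shoulder -1 3.17 4
  shoulder 1 2.16 5
top edge deg -7.0317144 y_s offset 1.0
 board rect wrt edge [-167.5   13.3] [199.1  91.9] 89.8
 tip y -86.3 rear y 112.7
  handle side -1 skew deg 0.23 x -184.5
  handle side 1 skew deg 0.73 x -150.7
  shoulder -1 7.75 5
  shoulder 1 7.84 5
```

View pics/s5.png

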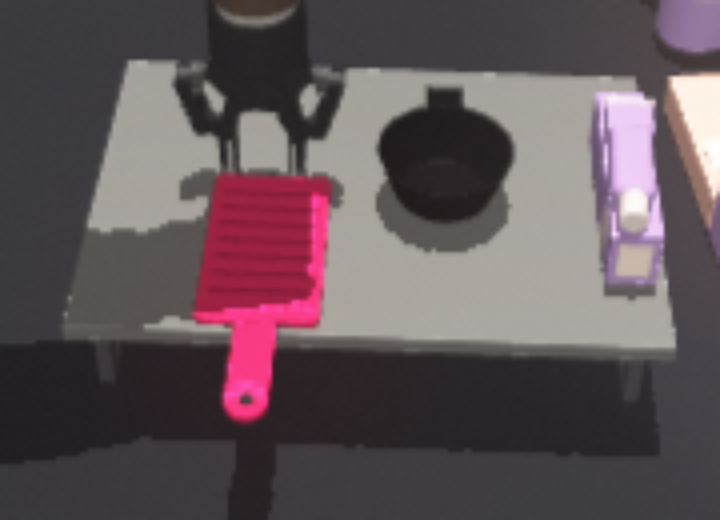

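```bash
python3 -m creep '-0.001 0 0 0 0; -0.002 0 0 0 0; -0.003 0 0 0 0; -0.004 0 0 0 0; -0.004 0 0 0 0; -0.004 0 0 0 0'
cat >> h.py <<'E'
def proj(c,P):
    k=(np.asarray(P)-c['position'])@np.array(c['attitude']); return (k[:,:2]/k[:,2:]*[c['fx'],c['fy']]+[c['cx'],c['cy']]).astype(np.float32)
def prof(c,xs,ys,z,pink):
    im=c['color'].astype(np.float32); ch=np.clip(im[...,0]-im[...,1],0,None) if pink else im.min(2)
    out=[]
    for x in xs:
        P=np.c_[E0+x*X+ys[:,None]*Y,np.full(len(ys),z)]; uv=proj(c,P)
        out.append(cv2.remap(ch,uv[:,0].reshape(1,-1),uv[:,1].reshape(1,-1),cv2.INTER_LINEAR)[0])
    return np.array(out)
def step(c,xs,y0,y1,z,pink):
    ys=np.arange(y0,y1,.25); A=prof(c,xs,ys,z,pink); res=[]
    for a in A:
        lo,hi=np.median(a[:12]),np.median(a[-12:]); t=(lo+hi)/2; i=np.flatnonzero(np.diff(np.sign(a-t))); res.append(ys[i[0]] if len(i) else np.nan)
    return np.round(res,1)
E
python3 - <<'E'
from h import *
s=r.get_state(); print(S(s['position']))
for n in('side','top'):
    c=shot(n)
    print(n,'edge',step(c,np.arange(0,150,15),-16,16,100,0), np.round(prof(c,[60],np.arange(-16,16,2),100,0)))
    pk,_=masks(c,(230,100,420,300)); B=S(ray(c,big(pk)[:,0],106)); print(' handle x', [(B[(B[:,1]>a)&(B[:,1]<a+12),0].min(),B[(B[:,1]>a)&(B[:,1]<a+12),0].max()) for a in(-75,-60,-45,-30)])
    for z in(100,106): print(' z',z,'shoulderL',step(c,[-142,-138,-134,-130,-126],-18,26,z,1),'R',step(c,[-84,-80,-76,-72,-68],-18,26,z,1),'tip',step(c,[-112,-108,-104,-100],-110,-70,z,1),'rear',step(c,[-115,-105,-95,-85],145,185,z,1))
    cv2.imwrite(f'pics/{n}6.png',cv2.resize(c['color'][225:285,255:335] if n=='side' else c['color'][190:270,270:390],None,fx=6,fy=6,interpolation=cv2.INTER_CUBIC)[...,::-1])
E
```

```text
t: 7.65
position: [486.1, -28.1, 114.5]
ee_rot: [[0.124, 0.992, -0.0], [0.992, -0.124, -0.0], [-0.0, 0.0, -1.0]]
wrist_force: [-1.0, 0.1, 0.8]
grip_width: 0.499
[[-98.7 173.3]]
side edge [-3.5 -4.2 -4.5 -4.2 -3.2 -3.5 -3.8 -4.2 -4.2 -3.5] [[ 55.  68.  82.  87.  86.  93. 104. 129. 156. 161. 160. 161. 161. 161.
  161. 160.]]
 handle x [(np.float64(-106.2), np.float64(-74.1)), (np.float64(-105.0), np.float64(-72.8)), (np.float64(-105.8), np.float64(-74.1)), (np.float64(-105.3), np.float64(-72.8))]
 z 100 shoulderL [-17.8   5.5   3.    0.2   0.2] R [22.2 22.2 22.5  2.5  1. ] tip [-102.5  -75.   -80.   -84.2] rear [166.8 165.8 165.  165.5]
 z 106 shoulderL [-14.8   0.5  -1.   -4.8  -5. ] R [17.2 17.5 17.5 -3.2 -5. ] tip [-106.   -78.   -82.8  -88.2] rear [160.2 158.8 158.5 158.8]
top edge [-0.8 -1.2 -1.  -1.  -1.  -1.  -1.  -0.8 -0.8 -0.8] [[ 75.  72.  67.  61.  58.  61.  72.  96. 121. 141. 149. 152. 152. 153.
  153. 154.]]
 handle x [(np.float64(-105.3), np.float64(-71.1)), (np.float64(-106.8), np.float64(-70.3)), (np.float64(-106.0), np.float64(-71.8)), (np.float64(-107.1), np.float64(-70.7))]
 z 100 shoulderL [-16.5   3.2   1.2  -0.5  -2. ] R [ 11.5  11.8  13.5 -13.5  -1.8] tip [-93.2 -80.8 -83.5 -87. ] rear [155.  148.8 148.5 145.8]
 z 106 shoulderL [-16.2   4.    2.    0.2  -1.2] R [ 12.2  12.5  14.5 -16.   -1. ] tip [-91.8 -79.8 -82.5 -85.8] rear [155.2 147.5 148.5 145.8]
```

View pics/top6.png

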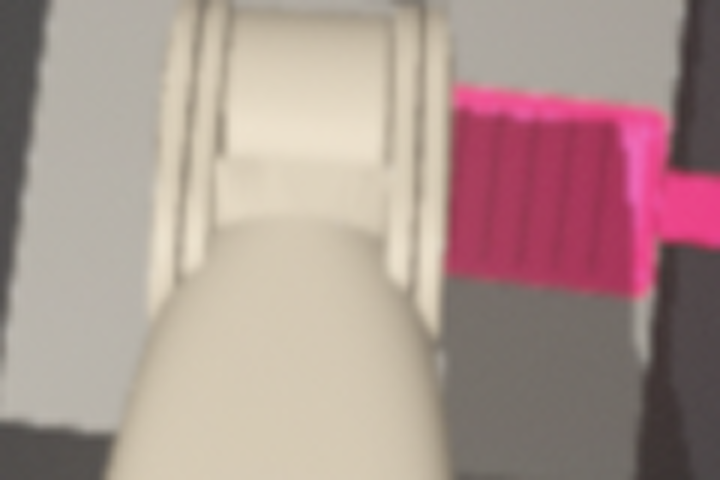

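The zoomed top view shows the shoulders (crop x≈665 upper, 640 lower) still a little short of the shelf edge (≈682, 655), a few mm away. I'll sample again at the right columns, since the handle is centred at x_s ≈ −89.

```bash
python3 - <<'E'
from h import *
np.set_printoptions(linewidth=200,suppress=True)
ys=np.arange(-14,26,2.)
for n in('side','top'):
    c=shot(n); print(n,ys)
    for x in (-124,-118,-113,-65,-58,-52): print(x,np.round(prof(c,[x],ys,103,1)[0]))
    yt=np.arange(-100,-66,2.); print(yt)
    for x in(-96,-92,-88,-84): print(x,np.round(prof(c,[x],yt,103,1)[0]))
E
```

```text
side [-14. -12. -10.  -8.  -6.  -4.  -2.   0.   2.   4.   6.   8.  10.  12.  14.  16.  18.  20.  22.  24.]
-124 [  4.   4.   4.   5.  11.  20.  70. 138. 165. 184. 187. 185. 161. 132. 126. 125. 125. 125. 125. 125.]
-118 [  4.   5.   6.   5.  12.  26.  78. 154. 186. 190. 191. 191. 174. 150. 137. 127. 124. 125. 124. 124.]
-113 [  5.   5.   5.   5.   8.  16.  56. 129. 172. 183. 189. 190. 190. 188. 170. 139. 125. 124. 124. 123.]
-65 [  6.   6.   5.   6.  12.  28.  75. 119. 157. 183. 188. 191. 190. 189. 188. 187. 186. 177. 155. 137.]
-58 [  6.   5.   5.   5.  13.  27.  81. 132. 160. 186. 188. 190. 189. 188. 187. 187. 189. 191. 190. 185.]
-52 [  5.   5.   5.   5.  11.  17.  72. 127. 156. 186. 187. 189. 187. 185. 185. 184. 185. 186. 188. 191.]
[-100.  -98.  -96.  -94.  -92.  -90.  -88.  -86.  -84.  -82.  -80.  -78.  -76.  -74.  -72.  -70.  -68.]
-96 [  7.   7.   8.  11.  32.  68. 128. 164. 188. 189. 189. 189. 183. 168. 161. 165. 171.]
-92 [  7.   7.  10.  18.  54. 100. 155. 181. 189. 190. 188. 173. 140.  64.  37.  53.  95.]
-88 [  8.   8.  14.  24.  61. 104. 152. 180. 188. 189. 187. 171. 142
[... 626 characters left out ...]
129. 125. 120. 116.]
-58 [  9.  10.  11.  12.  13.  15.  43.  79. 122. 144. 156. 156. 150. 143. 138. 136. 136. 135. 130. 124.]
-52 [ 10.  10.  10.  10.  11.  19.  38.  68. 105. 133. 149. 150. 147. 141. 144. 146. 147. 145. 141. 137.]
[-100.  -98.  -96.  -94.  -92.  -90.  -88.  -86.  -84.  -82.  -80.  -78.  -76.  -74.  -72.  -70.  -68.]
-96 [  7.   7.   7.   9.  18.  53.  94. 135. 155. 166. 169. 166. 161. 156. 159. 164. 170.]
-92 [  6.   6.   8.  17.  36.  80. 122. 153. 163. 164. 156. 137. 119. 103. 109. 125. 148.]
-88 [  7.   7.   9.  20.  50.  94. 134. 158. 165. 163. 148. 119.  86.  60.  67.  89. 125.]
-84 [  6.   6.   8.  13.  45.  84. 128. 150. 163. 168. 159. 143. 119. 109. 113. 128. 147.]
```

View pics/side6.png

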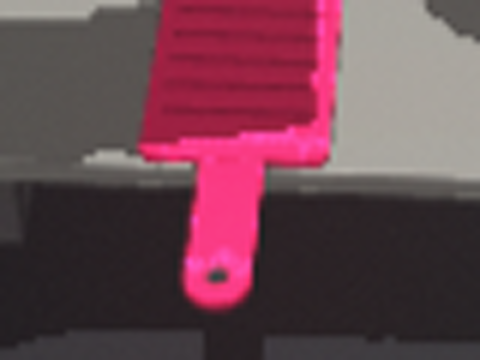

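The estimates of the remaining gap run from 1.5 mm (top view) to 4 mm (side view and finger geometry). I'll push 2 mm, then back off and look at the edge closely with the wrist camera.

```bash
python3 -m creep '-0.001 0 0 0 0; -0.002 0 0 0 0; -0.002 0 0 0 0; 0.008 0 0 0 0; 0.018 0 0 0 0; 0.018 0 -0.045 0 0; 0.018 0 -0.09 0 0; 0.018 0 -0.135 0 0; -0.03 0 -0.135 0 0; -0.07 0 -0.135 0 0'
python3 -m creep '-0.045 0 0 0 0; -0.09 0 0 0 0; -0.13 0 0 0 0; -0.13 0 0 0 0; -0.13 0 0 0 0'
python3 - <<'E'
from h import *
s=r.get_state(); print(S(s['position']))
w=shot('wrist','w7.png'); print(w['position'],S(w['position']),np.round(w['attitude'],3).tolist())
E
```

```text
t: 8.85
position: [478.8, -97.1, 251.7]
ee_rot: [[0.12, 0.993, 0.005], [0.993, -0.12, -0.001], [-0.001, 0.005, -1.0]]
wrist_force: [-0.1, -0.7, -0.7]
grip_width: 0.496
t: 9.35
position: [461.2, -226.5, 249.2]
ee_rot: [[0.126, 0.992, -0.0], [0.992, -0.126, 0.001], [0.001, -0.0, -1.0]]
wrist_force: [0.1, -1.0, 0.4]
grip_width: 0.5
[[-98.8 -26.6]]
[ 471.18868973 -150.28978919  377.10765391] [[-98.3  50.2]] [[0.992, -0.12, -0.037], [-0.126, -0.947, -0.296], [0.001, 0.299, -0.954]]
```

View pics/w7.png

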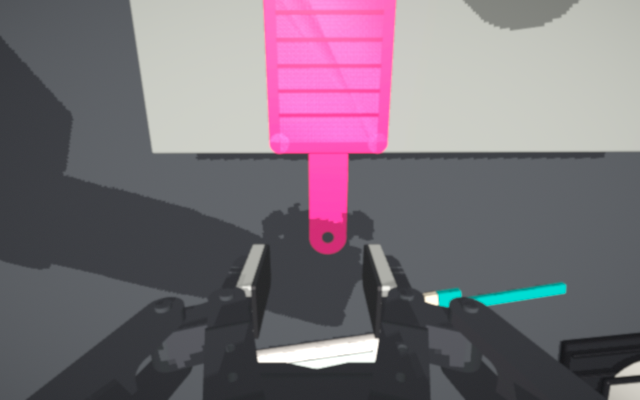

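The wrist view shows the shoulders (row ≈153) essentially on the shelf edge (row ≈153), with the handle straight out. Now measuring that to sub-pixel.

```bash
cat >> h.py <<'E'
def wedge():
    w=shot('wrist'); im=w['color'].astype(float)
    def cross(ch,cols,a,b):
        o=[]
        for u in cols:
            p=ch[a:b,u]; t=(p[:3].mean()+p[-3:].mean())/2; i=np.flatnonzero((p[:-1]>=t)&(p[1:]<t))[-1]; o.append((u+0.,a+i+(p[i]-t)/(p[i]-p[i+1])))
        return np.array(o)
    g=im[...,1]; rg=im[...,0]-im[...,1]
    return w,im,g,rg,cross
E
python3 - <<'E'
from h import *
w,im,g,rg,cross=wedge(); np.set_printoptions(suppress=True,linewidth=180)
print(im[146:162,220,1],im[146:162,290,0]-im[146:162,290,1])
e=cross(g,list(range(165,262,8))+list(range(400,600,15)),140,154+8); Ew=ray(w,e,100)[:,:2]
o,d=fit(Ew); d*=np.sign(d[0]); n=np.array([-d[1],d[0]]); print('edge deg',np.degrees(np.arctan2(d[1],d[0])),'resid',np.abs((Ew-o)@n).max(),S(Ew)[::6].tolist())
f=lambda uv,z:np.c_[(ray(w,uv,z)[:,:2]-o)@d,(ray(w,uv,z)[:,:2]-o)@n]
print('L',e[:3],np.round(f(cross(rg,range(286,304,4),140,164),106),2).tolist()); print('R',np.round(f(cross(rg,range(356,374,4),140,164),106),2).tolist())
print('tip',np.round(f(cross(rg,range(322,336,3),245,265),106),2).tolist())
for v in(165,180,195,210):
    p=rg[v]; t=p[320:338].mean()/2; L=[i for i in range(300,320) if p[i]<t<=p[i+1]][-1];R=[i for i in range(338,360) if p[i]>=t>p[i+1]][0]
    print(v,np.round(f([[L+(t-p[L])/(p[L+1]-p[L]),v],[R+(p[R]-t)/(p[R]-p[R+1]),v]],106),2).tolist())
E
```

```text
[206. 206. 206. 206. 206. 205. 196. 166. 105.  67.  64.  65.  68.  79.  95.  99.] [169. 171. 172. 171. 171. 171. 174. 182. 123.  24.   0.  -2.  -2.  -2.  -3.  -3.]
edge deg -7.047648 resid 0.1659027751671484 [[-222.6, 0.5], [-183.1, 0.5], [-143.6, 0.5], [32.6, 0.6], [106.7, 0.9]]
L [[165.         153.39130435]
 [173.         153.36956522]
 [181.         153.36956522]] [[-26.6, -0.09], [-23.38, -0.02], [-20.15, -0.04], [-16.92, -0.04], [-13.7, -0.05]]
R [[29.86, -0.09], [33.09, -0.09], [36.31, -0.08], [39.54, -0.08], [42.77, -0.12]]
tip [[2.75, -88.96], [5.41, -89.52], [8.06, -89.63], [10.71, -89.24], [13.36, -88.46]]
165 [[-9.14, -8.62], [23.62, -8.68]]
180 [[-9.13, -21.24], [23.7, -21.3]]
195 [[-9.04, -34.21], [23.58, -34.27]]
210 [[-9.24, -47.54], [23.74, -47.6]]
```

Flush within 0.1 mm, yaw within 0.1°, handle overhang 89.6 mm. Rising clear, then one last look.

```bash
python3 -m creep '0 0 -0.04 0 0; 0 0 -0.08 0 0; 0 0 -0.08 0 0; 0 0 -0.08 0 0'
python3 - <<'E'
from h import *
shot('side','s8.png'); s=r.get_state(); print(s['t'],s['wrist_force'])
for n,roi in (('side',(318,185,364,232)),):
    c=shot(n); v=cv2.cvtColor(c['color'],cv2.COLOR_RGB2HSV); x0,y0,x1,y1=roi
    m=np.zeros(v.shape[:2],bool); m[y0:y1,x0:x1]=v[y0:y1,x0:x1,2]<100
    P=ray(c,big(m)[:,0],150); print('bowl',S(P).min(0),S(P).max(0))
E
```

```text
t: 9.85
position: [462.2, -225.1, 330.7]
ee_rot: [[0.122, 0.993, 0.003], [0.993, -0.122, -0.001], [-0.001, 0.003, -1.0]]
wrist_force: [-1.1, -0.2, -0.7]
grip_width: 0.499
9.9 [ 0.43193118 -0.28406469  0.15206677]
bowl [-3.3 45.4] [102.3 229.4]
```

View pics/s8.png

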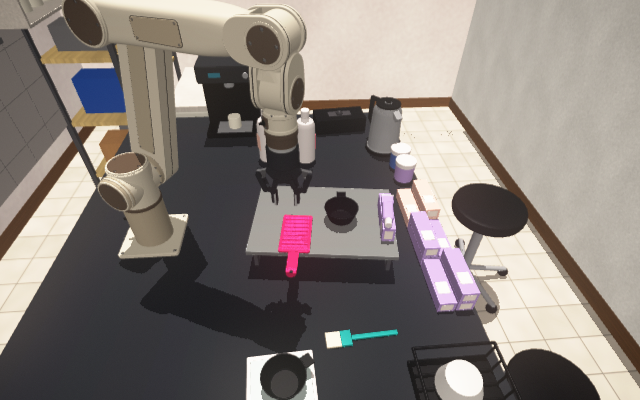

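The board's handle juts out over the front edge near (291,265). The bowl, carton, tube, bottles and brush are where they were, and the gripper is well above everything.

```bash
python3 -c "
from station import r; print(r.job_done())"
```

```text
the job is handed in; nothing more can be done
None
```

The board is where the colourist wants it: the whole handle sticks straight out over the shelf's front edge, and the blade lies flat on the shelf. I set the two half-open fingertips behind the blade's rear edge and slid the board about 128 mm. That also turned it about 7.5° square to the edge. The arm then backed off and rose, and I handed the job in at about 10 s.

**Last checks:**
- **Flush and straight:** the close wrist view put both shoulders within 0.1 mm of the edge. The handle is straight to about 0.1° and overhangs 89.6 mm.
- **Other items:** the bowl measures in the same place as before. In the last side picture the carton, tube, bottles and brush look unmoved.
- **Forces:** the gripper ended touching nothing. The highest wrist force I read was about 9 N, when I felt for the shelf surface.

**One disagreement:** before the final 2 mm push, the top and side cameras gave gaps of about 1.5 and 4 mm still to go. I used the close wrist view after that push to settle it.

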